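# Turn up the saucepan's hob zone to setting 4

## Robot

A 7-joint arm with a two-finger parallel gripper is mounted at the origin on the work surface. World frame = base frame: x ahead of the robot, y to its left, z up, the work surface at z = 0. Lengths are in m, angles in rad, forces in N, time in s.
With the tool pointing down it reaches from about 0.4 to 0.85 m from the base axis. Payload 4.5 kg.
Tool frame: the origin (TCP) lies between the finger pads, 19 mm behind the fingertips; this is the grasp point; z points along the fingers, y is the line along which they close (so a half turn about z gives the same grasp; the last joint's range is limited). The gripper opens to 88 mm and grips with 3 to 60 N. Pads are 18 mm wide; open, the fingers measure 123 mm over their backs; the gripper's body (75 mm by 187 mm) begins 45 mm behind the grasp point.
Start: joints at [1.211, 0.689, -0.195, 1.565, 0.157, 0.902, -0.215], TCP at [0.24, -0.577, 0.257] pointing down, gripper open.
Joint ranges: [-3.01, 3.01], [-0.46, 2.08], [-1.47, 1.51], [0.13, 2.56], [-1, 4.14], [0.04, 2.09], [-2.66, 2.66]. Speed limits (rad/s): [2.57, 2.57, 3.14, 3.14, 3.14, 3.14, 3.14].

## Interface

Orientations are given as a unit quaternion [x, y, z, w].
In Python, from plant import r gives the robot as it stands.
- The arm moves only by the tool carry_out, never from a script. Its argument "rows" is a list of rows, each a list of 3 entries, a list of its own where there are three numbers: the shift along the tool's x, y, z in cm, then the turn, a rotation vector about the tool's x, y, z in degrees, then the closure, from 0 (fully open) to 1 (shut). A call has 1 to 12 rows; each row is the pose to reach, as a shift and turn from the pose commanded when the call began, along the tool's axes at that moment; what a row does not reach only later rows make up. A row lasts 1/10 s, in which the tool goes at most 50 mm and 8.59 degrees, less where a joint would pass 70% of its speed; a pose out of reach is approached as far as the arm can. A call with a gripper value outside its range is refused whole. The fingers move at their own pace and stop on an object; "newtons" is the grip in N (left out, the last holds). Time passes only in rows, so rows that repeat a pose let the fingers close. It gives the time, the measured TCP pose, the force, the opening and the grip force at its end, in the units of the state.
- r.get_state(): the state, without advancing time (a new reading comes with each control period).
- r.snapshot(name): name is "scene" or "side" or "wrist"; returns a dict with "image" (400x640x3 uint8, red, green, blue), "fx", "fy", "cx", "cy" (pixels), "dist_coeffs" ([k1, k2, p1, p2, k3] as OpenCV has them; the pictures are not rectified), "pose" (4x4, takes a point from camera to world coordinates). Camera axes: x right, y up, looking along -z (the intrinsics and any distortion apply to the point x, -y, -z); pixel columns grow to the right and rows downward; lengths in m; the calibration is good to about 2 mm. A picture is of the moment at which its call begins. There is no depth.
- r.finish_job(): hands the job in; it is judged then, once.
The state is a dict: "clock": time; "q": joint angles; "qd": joint speeds; "joint_torque": joint torques, N m; "tool_pos": TCP position; "eef_rot": TCP orientation; "contact_force": force on the tool from outside, world axes, zero at the start; "moment": the same for the moment, N m; "opening": opening from 0.0 (shut) to 1.0 (fully open); "finger_force": force on a finger pad.
Only numpy, scipy, OpenCV 4.12 (cv2) and the standard library are available. Lean on these libraries where they do the work, as an engineer would, in place of code of your own. Each camera call takes 0.05 s, during which the arm holds its last target. There are 200 camera calls.

## Task

A two-zone hob is cooking with a lidded steel saucepan on one zone and a black frying pan on the other; each zone's dial is on the glass right in front of it, on the robot's side. Turn the saucepan's dial clockwise to setting 4, the fourth click after the red off dot, and let go of it. Leave the frying pan's dial at its setting and both pans where they stand.

Things in the scene. Friction and masses are not known exactly. Their poses are not given: they have to be found in the camera images.
- hob: countertop hob, fixed: black glass top with steel sides, 340 mm deep (x), 540 mm wide (y), 60 mm high; origin at the centre of its underside; x away from the robot's side, y to the left seen from the robot. Cooking zones 180 mm across are centred at x = 60, y = +130 (left) and -130 mm (right); the dials' axes at x = -122, y = +130 (left) and -130 mm (right)
- saucepan: brushed steel saucepan with a flat steel-rimmed lid and black lid knob, loose: 162 mm across the lid, 79 mm high (101 mm with knob), long steel handle reaching 228 mm from its axis along x, towards the back; origin at the centre of its underside. It stands on the left or the right zone, within 10 mm of its centre
- frying_pan: black open frying pan, loose: 176 mm across, 42 mm high, wooden handle reaching 249 mm from its axis along x, towards the back; origin at the centre of its underside. It stands on the other zone, within 10 mm of its centre
- dial_left_grip (a point): left (+y) dial: silver skirt 50 mm across, 9 mm high; on it an upright dark grey bar 46 long, 14 thick, top 39 mm above the glass, white line on its pointer half. Point: on the turning axis, 32 mm above the glass (TCP height for a grasp). Turns with the dial: x along the bar to the pointer, z up. Marks on the glass: red dot = off, then clockwise 6 white strokes of growing length
- dial_right_grip (a point): right (-y) dial: silver skirt 50 mm across, 9 mm high; on it an upright dark grey bar 46 long, 14 thick, top 39 mm above the glass, white line on its pointer half. Point: on the turning axis, 32 mm above the glass (TCP height for a grasp). Turns with the dial: x along the bar to the pointer, z up. Marks on the glass: red dot = off, then clockwise 6 white strokes of growing length
- dial_left_pointer (a point): pointer end of the left dial: on top of the grip bar, 22 mm out from the turning axis, at the white end
- dial_right_pointer (a point): pointer end of the right dial: on top of the grip bar, 22 mm out from the turning axis, at the white end
- dial_left (a joint): angle of the left dial, rad: 0 = off (pointer at the red dot), growing clockwise seen from above. One click is 0.419 rad (24 degrees): settings 1 to 6 at 0.419, 0.838, 1.257, 1.676, 2.094, 2.513; end stops at off and 6. A spring detent (about 0.15 N m to leave a click) draws it into the nearest click and keeps it there. It starts at setting 1, 2 or 3, at times poised halfway between two
- dial_right (a joint): angle of the right dial, rad: 0 = off (pointer at the red dot), growing clockwise seen from above. One click is 0.419 rad (24 degrees): settings 1 to 6 at 0.419, 0.838, 1.257, 1.676, 2.094, 2.513; end stops at off and 6. A spring detent (about 0.15 N m to leave a click) draws it into the nearest click and keeps it there. It starts at setting 1, 2 or 3, at times poised halfway between two

How it is judged:
By the outcome, as a careful person would: the job done as asked, in the order asked, and still so for the second after the job is handed in, with the robot touching nothing.
It also fails if it takes over 32 s, if anything falls off the work surface, if the arm or the gripper's body presses on something with over 40 N, if the wrist force passes 120 N, or if a joint passes its speed limit or range.

## Working session

There is one attempt and no reset: what is moved stays moved. The work goes in short steps, Python scripts to look and compute and a tool call to move; the robot and the scene stay as the last step left them, time stands still between calls to the robot, and variables do not carry over. Pictures are saved under pics/ and viewed, at most 10 in all, crops included, and the job is handed in when it is done.

Besides the shell and the picture viewer there is one more tool, called after ">>>" as a command line: name --argument value ..., lists and objects as JSON in quotes. carry_out: Moves the arm, as the interface text tells. Its arguments: {"type":"object","properties":{"rows":{"type":"array"},"newtons":{"type":"number"}},"required":["rows"]}

```bash
mkdir -p pics; python3 - <<'E'
from plant import r
import cv2,numpy as np
for n in ("scene","side"):
    s=r.snapshot(n); cv2.imwrite(f"pics/{n}0.png",s["image"][:,:,::-1])
    print(n,s["fx"],s["cx"],s["cy"],s["dist_coeffs"],np.round(s["pose"],3).tolist())
st=r.get_state(); print(st["clock"],st["tool_pos"],st["eef_rot"],st["opening"])
E
```

```text
scene 502.1366181528121 315.1714146742836 197.4226297187797 [0.01945033 0.         0.         0.         0.        ] [[0.564, -0.602, 0.565, 1.074], [0.826, 0.42, -0.376, -0.271], [-0.011, 0.679, 0.734, 0.645], [0.0, 0.0, 0.0, 1.0]]
side 439.4020409289401 316.692565443616 198.55909060135434 [-0.03290233  0.          0.          0.          0.        ] [[0.823, 0.414, -0.389, 0.351], [-0.569, 0.612, -0.55, -0.393], [0.01, 0.674, 0.739, 0.622], [0.0, 0.0, 0.0, 1.0]]
0.1 [ 0.23957091 -0.57670614  0.25668288] [ 9.80673296e-01  1.95650772e-01 -2.08569750e-04 -7.85879997e-04] 0.9966043800560774
```

View pics/scene0.png

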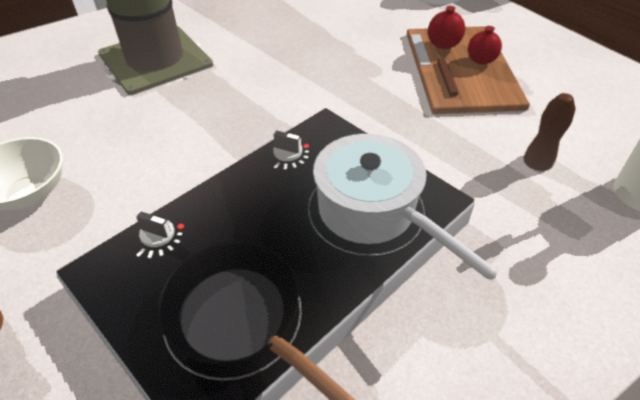

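View pics/side0.png

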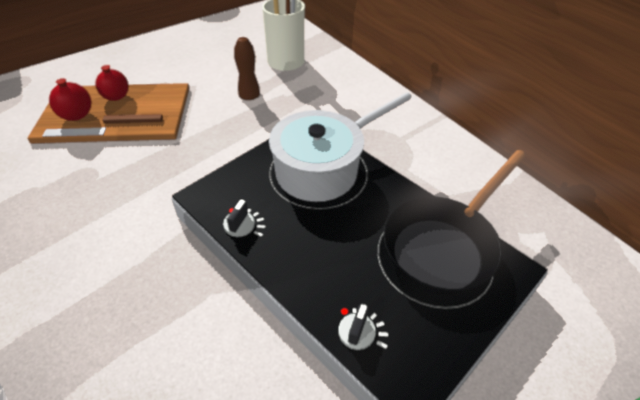

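```bash
cat > h.py <<'E'
import cv2,numpy as np
def ray(s,px,z):
    K=np.array([[s["fx"],0,s["cx"]],[0,s["fy"],s["cy"]],[0,0,1]])
    u=cv2.undistortPoints(np.array([px],float).reshape(-1,1,2),K,np.array(s["dist_coeffs"])).reshape(-1,2)
    T=np.array(s["pose"]); d=np.c_[u[:,0],-u[:,1],-np.ones(len(u))]@T[:3,:3].T
    o=T[:3,3]; return o+d*((z-o[2])/d[:,2])[:,None]
def red(s):
    im=s["image"].astype(int); m=((im[...,0]>150)&(im[...,1]<70)&(im[...,2]<70)).astype(np.uint8)
    n,_,st,c=cv2.connectedComponentsWithStats(m); return [(c[i],st[i,4]) for i in range(1,n) if 3<=st[i,4]<200]
E
python3 - <<'E'
from plant import r
from h import *
S=r.snapshot("scene");D=r.snapshot("side")
for n,s in (("scene",S),("side",D)):
    for c,a in red(s): print(n,"red",c.round(1),a,ray(s,c,.06).round(4))
c=ray(S,[(325,109),(473,203),(60,272)],.06); print(c.round(3),np.linalg.norm(c[0]-c[1]),np.linalg.norm(c[0]-c[2]))
print("side corner",ray(D,[(173,195)],.06), ray(D,[(547,268)],.06))
a=cv2.resize(D["image"][190:250,205:285],None,fx=7,fy=7,interpolation=cv2.INTER_CUBIC)
b=cv2.resize(S["image"][120:180,260:325],None,fx=3,fy=3,interpolation=cv2.INTER_CUBIC)
o=np.zeros((420,560+195,3),np.uint8);o[:,:560]=a;o[:180,560:]=b
cv2.imwrite("pics/d1.png",o[:,:,::-1])
E
```

```text
scene red [457.2  17.3] 48 [[0.3403 0.6266 0.06  ]]
scene red [494.8  37. ] 31 [[0.4521 0.6301 0.06  ]]
scene red [180.8 226.6] 10 [[ 0.5577 -0.1709  0.06  ]]
side red [105.3  67.5] 11 [[0.4696 0.658  0.06  ]]
side red [100.3  75.4] 25 [[0.4495 0.6295 0.06  ]]
side red [60.7 80.9] 15 [[0.3668 0.6589 0.06  ]]
side red [69.5 83. ] 4 [[0.3816 0.6382 0.06  ]]
side red [54.4 90.2] 36 [[0.3459 0.6279 0.06  ]]
side red [230.5 209.6] 11 [[0.512  0.0864 0.06  ]]
side red [344. 311.] 37 [[ 0.5569 -0.1721  0.06  ]]
[[ 0.447  0.173  0.06 ]
 [ 0.775  0.224  0.06 ]
 [ 0.537 -0.343  0.06 ]] 0.3321954865917652 0.5241444535943947
side corner [[0.44440468 0.17284696 0.06      ]] [[ 0.85769241 -0.29160289  0.06      ]]
```

View pics/d1.png

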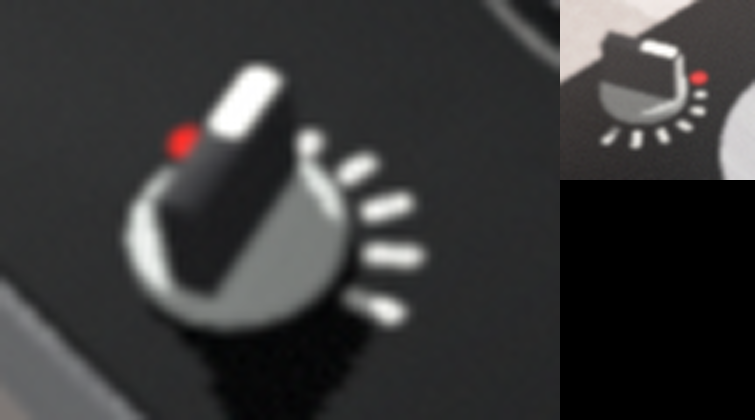

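```bash
python3 - <<'E'
from plant import r
from h import *
S=r.snapshot("scene");D=r.snapshot("side")
tilt=lambda p:np.array(p)/7+[205-.43,190-.43]
t2=lambda p:(np.array(p)-[560,0])/3+[260-.33,120-.33]
st=ray(D,[tilt(p) for p in [(312,140),(358,168),(388,207),(393,255),(375,305)]],.06)
ss=ray(S,[t2(p) for p in [(700,95),(697,110),(685,126),(662,134),(636,140),(608,137)]],.06)
print(st[:,:2].round(4).tolist(),ss[:,:2].round(4).tolist())
w=ray(D,[tilt(p) for p in [(265,75),(228,130),(180,205)]],.099); print("line side",w.round(4).tolist())
v=ray(S,[t2(p) for p in [(676,50),(643,43),(607,37)]],.099); print("line scene",v.round(4).tolist())
for w in(w,v): d=w[0]-w[2]; print(np.degrees(np.arctan2(d[1],d[0])),np.linalg.norm(d))
sk=ray(D,[tilt((238,240))],.069);print("skirt",sk)
w=r.snapshot("wrist");print(np.round(w["pose"],3).tolist(),w["fx"])
print(r.get_state()["clock"])
E
```

```text
[[0.538, 0.0689], [0.5429, 0.0549], [0.5428, 0.0403], [0.5365, 0.027], [0.5257, 0.0164]] [[0.5257, 0.078], [0.5354, 0.0695], [0.5426, 0.0566], [0.5406, 0.0424], [0.5364, 0.0277], [0.5253, 0.0161]]
line side [[0.5256, 0.0602, 0.099], [0.5108, 0.0501, 0.099], [0.4918, 0.0365, 0.099]]
line scene [[0.5236, 0.0645, 0.099], [0.508, 0.0526, 0.099], [0.492, 0.0388, 0.099]]
35.04372982615991 0.04135574813555333
39.01421879131782 0.0407226733448699
skirt [[0.50612929 0.044173   0.069     ]]
[[0.384, 0.883, 0.27, 0.31], [-0.923, 0.367, 0.112, -0.549], [0.0, -0.293, 0.956, 0.384], [0.0, 0.0, 0.0, 1.0]] 294.4413578345446
0.35
```

>>> carry_out --rows '[[[10, -10, 0], [0, 0, 0], 0], [[20, -20, 0], [0, 0, 0], 0], [[30, -30, 0], [0, 0, -4], 0], [[48.8, -47.6, 0], [0, 0, -11.4], 0], [[48.8, -47.6, 0], [0, 0, -11.4], 0], [[48.8, -47.6, 0], [0, 0, -11.4], 0], [[48.8, -47.6, 0], [0, 0, -11.4], 0], [[48.8, -47.6, 0], [0, 0, -11.4], 0], [[48.8, -47.6, 0], [0, 0, -11.4], 0], [[48.8, -47.6, 0], [0, 0, -11.4], 0], [[48.8, -47.6, 0], [0, 0, -11.4], 0], [[48.8, -47.6, 0], [0, 0, -11.4], 0]]'

```text
clock: 1.55
tool_pos: [0.4761, -0.0234, 0.2576]
eef_rot: [0.956, 0.292, 0.0, 0.0]
contact_force: [0.8, -0.1, 0.1]
opening: 0.998
finger_force: 0.0
```

>>> carry_out --rows '[[[3.4, -2.2, 2], [0, 0, 0], 0], [[6.7, -4.3, 4], [0, 0, 0], 0], [[6.7, -4.3, 4], [0, 0, 0], 0], [[6.7, -4.3, 4], [0, 0, 0], 0]]'

```text
clock: 1.95
tool_pos: [0.5067, 0.0484, 0.217]
eef_rot: [0.956, 0.293, -0.001, 0.0]
contact_force: [-0.5, 0.2, -0.1]
opening: 0.996
finger_force: 0.0
```

```bash
python3 - <<'E'
from plant import r
from h import *
st=r.get_state();print(st["clock"],st["tool_pos"],st["eef_rot"],np.round(st["q"],2))
s=r.snapshot("wrist");cv2.imwrite("pics/w1.png",s["image"][:,:,::-1]);np.save("w1.npy",s,allow_pickle=True)
for c,a in red(s): print("red",c.round(1),a,ray(s,c,.06).round(4))
E
```

```text
1.95 [0.50672798 0.04835369 0.21698194] [ 9.56087070e-01  2.93082073e-01 -6.42104858e-04  1.01302262e-05] [-0.08  0.6  -0.17  1.95  0.17  0.6  -1.33]
red [292.1 160.1] 68 [[0.513 0.084 0.06 ]]
```

View pics/w1.png

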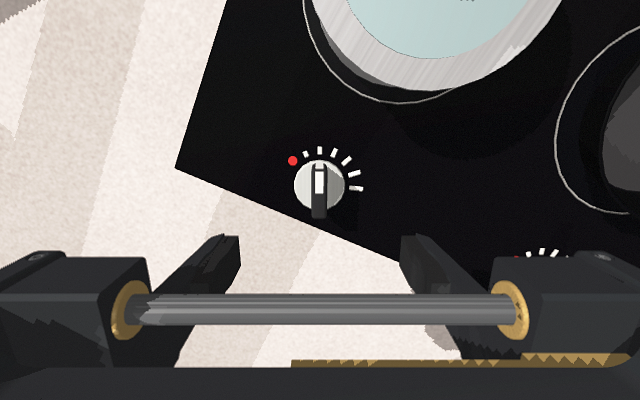

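The wrist view shows the red dot at (292,160), the bar upright at column 319 (top rows 165–217), pointing at the second stroke (319,150): setting 2.

```bash
python3 - <<'E'
from h import *
s=np.load("w1.npy",allow_pickle=True).item()
w=ray(s,[(319,170),(319,209)],.099);d=w[0]-w[1];print(w.round(4),np.degrees(np.arctan2(d[1],d[0])),np.linalg.norm(d))
m=s["image"].astype(int)[140:225,285:375];b=(m.min(2)>190).astype(np.uint8)
n,_,q,c=cv2.connectedComponentsWithStats(b)
for i in range(1,n):
  if q[i,4]>5: print((c[i]+[285,140]).round(1),q[i],ray(s,c[i]+[285,140],.06)[0,:2].round(4))
print("skirt centre",ray(s,[(319,185)],.069))
P=np.array([ray(s,c[i]+[285,140],.06)[0,:2] for i in range(1,n) if 5<q[i,4]<90])
E
```

```text
[[0.5265 0.0615 0.099 ]
 [0.4974 0.0418 0.099 ]] 34.06278493476284 0.035024402828742744
[319.5 150. ] [33  7  4  7 28] [0.5361 0.0675]
[333.5 152.2] [45  8  7  9 34] [0.5419 0.0551]
[305.3 153.4] [18 11  5  6 19] [0.5257 0.0771]
[346.2 160.1] [57 16  9  9 38] [0.5426 0.0406]
[308.  180.6] [  9  21  48  47 719] [0.5046 0.06  ]
[353.8 173. ] [63 30 12  7 49] [0.5363 0.0269]
[318.5 182. ] [ 30  32   8  21 168] [0.5093 0.0505]
[358.5 187.9] [69 46  9  5 31] [0.5267 0.014 ]
[292.5 221.2] [  0  75  23  10 118] [0.4595 0.0494]
skirt centre [[0.50897156 0.04970423 0.069     ]]
```

>>> carry_out --rows '[[[0.1, 0, 4], [0, 0, 0], 0.4], [[0.1, 0, 8], [0, 0, 0], 0.4], [[0.1, 0, 11], [0, 0, 0], 0.4], [[0.1, 0, 12.4], [0, 0, 0], 0.4], [[0.1, 0, 12.4], [0, 0, 0], 0.4], [[0.1, 0, 12.4], [0, 0, 0], 0.6], [[0.1, 0, 12.4], [0, 0, 0], 0.8], [[0.1, 0, 12.4], [0, 0, 0], 1], [[0.1, 0, 12.4], [0, 0, 0], 1], [[0.1, 0, 12.4], [0, 0, 0], 1], [[0.1, 0, 12.4], [0, 0, 0], 1]]' --newtons 40

```text
clock: 3.1
tool_pos: [0.5073, 0.0495, 0.0939]
eef_rot: [0.956, 0.293, 0.0, -0.001]
contact_force: [-2.5, 2.2, 6.5]
opening: 0.158
finger_force: 40.0
```

>>> carry_out --rows '[[[0, 0, 0], [0, 0, 6], 1], [[0, 0, 0], [0, 0, 12], 1], [[0, 0, 0], [0, 0, 18], 1], [[0, 0, 0], [0, 0, 24], 1], [[0, 0, 0], [0, 0, 30], 1], [[0, 0, 0], [0, 0, 36], 1], [[0, 0, 0], [0, 0, 42], 1], [[0, 0, 0], [0, 0, 48], 1], [[0, 0, 0], [0, 0, 48], 1], [[0, 0, 0], [0, 0, 48], 1], [[0, 0, 0], [0, 0, 48], 1]]'

```text
clock: 4.2
tool_pos: [0.5072, 0.0502, 0.0939]
eef_rot: [0.993, -0.121, -0.001, -0.001]
contact_force: [-0.4, 4.3, 6.6]
opening: 0.152
finger_force: 40.0
```

```bash
python3 - <<'E'
from plant import r
from h import *
st=r.get_state();print(st["clock"],st["moment"],st["contact_force"],st["opening"])
e=st["eef_rot"];print(np.degrees(2*np.arctan2(e[1],e[0])))
D=r.snapshot("side")
cv2.imwrite("pics/d2.png",cv2.resize(D["image"][150:280,160:340],None,fx=4,fy=4)[:,:,::-1])
E
```

```text
4.2 [ 0.79508894  0.41458318 -0.03481339] [-0.36035837  4.25372416  6.60238815] 0.15233663352634122
-13.917159318464648
```

View pics/d2.png

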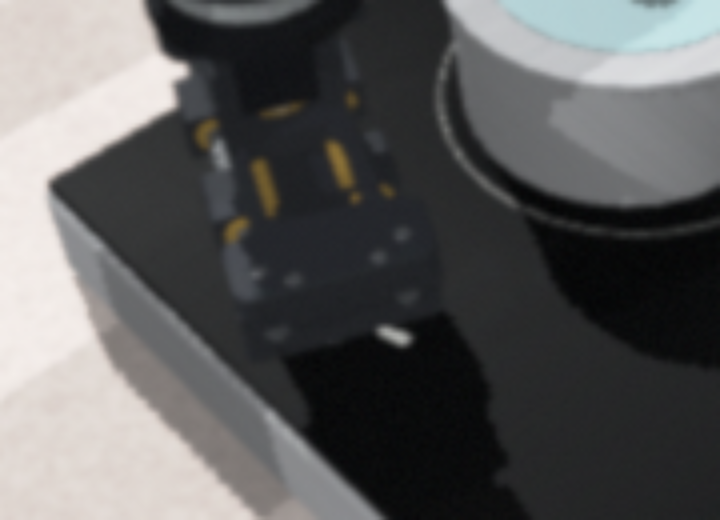

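The picture shows the gripper over the dial, clear of the saucepan; the tool sits at -14°, where stroke 4 is. I let go and rise.

>>> carry_out --rows '[[[0, 0, 0], [0, 0, 0], 0.6], [[0, 0, 0], [0, 0, 0], 0.3], [[0, 0, 0], [0, 0, 0], 0.3], [[0, 0, 0], [0, 0, 0], 0.3], [[0, 0, -2], [0, 0, 0], 0.3], [[0, 0, -5], [0, 0, 0], 0.3], [[0, 0, -9], [0, 0, 0], 0.3], [[0, 0, -13], [0, 0, 0], 0.3], [[0, 0, -13], [0, 0, 0], 0.3], [[0, 0, -13], [0, 0, 0], 0.3]]'

```text
clock: 5.25
tool_pos: [0.5081, 0.0482, 0.224]
eef_rot: [0.992, -0.122, 0.001, -0.0]
contact_force: [-0.5, 0.2, -0.5]
opening: 0.701
finger_force: 0.0
```

```bash
python3 - <<'E'
from plant import r
from h import *
s=r.snapshot("wrist");S=r.snapshot("scene")
print(r.get_state()["clock"],r.get_state()["contact_force"])
np.save("w2.npy",s,allow_pickle=True)
a=cv2.resize(s["image"][100:260,240:440],None,fx=2,fy=2);b=cv2.resize(S["image"],(400,250))
o=np.zeros((570,400,3),np.uint8);o[:320]=a;o[320:]=b
cv2.imwrite("pics/w2.png",o[:,:,::-1])
E
```

```text
5.35 [-1.19356798  0.40003808  0.16216239]
```

View pics/w2.png

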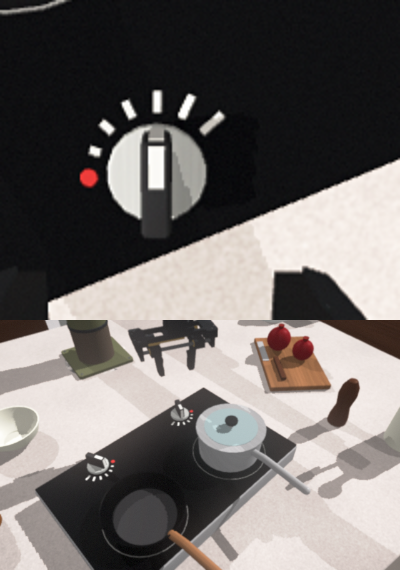

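The pointer at (156,150) in the crop aims at the fourth stroke (157,101). Both pans and the frying pan's dial look unchanged.

```bash
python3 -c "
from plant import r
print(r.finish_job())"
```

```text
the job is handed in; nothing more can be done
None
```

The saucepan's dial (the left one) is at setting 4 and released, confirmed in a wrist picture; the frying pan's dial and both pans were left alone, and the job was handed in at about 5.4 s.

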